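Put the stain-remover bottle back between the tag printer and the brush cup

TASK

Take the small white stain-remover bottle with the pointed nozzle and stand it upright midway between the grey tag printer and the steel cup of brushes, in line with the two. Lower it onto the worktop before letting go, and do not shift the printer or the cup.

Things in the scene. Friction and masses are not known exactly. Their poses are not given: they have to be found in the camera images.
- bottle: Small white loose bottle with pointed nozzle: round body 44 mm across, straight up to 70 mm, nozzle tip at 115 mm; 0.08-0.17 kg. Origin: centre of underside, z up. Stands nearer the robot, in a row along y in any order with a taller white bottle (50 mm across, 172 high, flat cap) and a squat white jar (64 across, 78 high); centres at least 140 mm apart.
- printer: Grey tag printer, loose, 0.95 kg: box 110 mm deep (its x), 90 wide (its y), 88 high, with a lower step on the -x side facing the robot and a white paper tag up to 113 mm. Origin: centre of underside, z up. Its y axis lies along the printer-cup line within 1 degree; the cup is on its left or right.
- cup: Round steel cup, loose, 0.45 kg, 80 mm across and 100 mm high, with three wooden brushes fixed upright in it up to 170 mm high. Origin: centre of underside, z up. Its centre is 260 to 280 mm from the printer's centre; the free gap between them is 175 to 195 mm.

How it is judged (in metres and radians):
On the way:
1. the bottle is down on the worktop (underside within 8 mm of it), between printer and cup, while the fingers still hold it (horizontal distance between bottle and printer below 0.157 m and horizontal distance between bottle and cup below 0.157 m and x of bottle in the frame of printer between -0.02 and 0.02 m and height (world z) of bottle below 0.008 m and contact force between bottle and the fingers above 0.5 N), for 0.05 s.
At the end, for the whole second after the job is handed in: The bottle stands upright (within 0.1 rad), at rest on the worktop, its centre under 157 mm from the centres of printer and cup (within 17 mm or more of the middle) and within 20 mm of the printer's y axis line; printer and cup within 15 mm of their start (horizontal distance between bottle and printer below 0.157 m and horizontal distance between bottle and cup below 0.157 m and x of bottle in the frame of printer between -0.02 and 0.02 m and height (world z) of bottle below 0.008 m and angle between bottle's own z axis and vertical below 0.1 rad and linear speed of bottle below 0.02 m/s and distance of each of printer, cup from where it was at the start of the episode below 0.015 m); the robot touches nothing.
It fails at once if the printer or the cup is shifted by 15 mm or more (distance of any of printer, cup from where it was at the start of the episode above 0.015 m).
It also fails if it takes over 40 s, if anything falls off the work surface, if the arm or the gripper's body presses on something with over 40 N, if the wrist force passes 120 N, or if a joint passes its speed limit or range.

ROBOT

A 6-joint arm with a two-finger parallel gripper is mounted at the origin on the work surface. World frame = base frame: x ahead of the robot, y to its left, z up, the work surface at z = 0. Lengths are in mm, angles in rad, forces in N, time in s.
With the tool pointing down it reaches from about 200 to 875 mm from the base axis. Payload 3.4 kg.
Tool frame: the origin (TCP) lies midway between the tips of the shut fingers; the grasp point (between the pads) lies 19 mm behind it; z points along the fingers, y is the line along which they close (so a half turn about z gives the same grasp; the last joint's range is limited). The gripper opens to 94 mm and grips with 3 to 60 N. Pads are 16 mm wide; open, the fingers measure 119 mm over their backs; the gripper's body (75 mm by 177 mm) begins 78 mm behind the grasp point.
Start: joints at [-1.33, 0.276, 1.505, -0, 1.361, -0.121], TCP at [203.527, -537.812, 205.493] pointing down, gripper open.
Joint ranges: [-2.89, 2.89], [-0.75, 2.08], [0.22, 2.7], [-1.18, 4.32], [0.11, 2.71], [-2.7, 2.7]. Speed limits (rad/s): [2.57, 2.57, 3.14, 3.14, 3.14, 3.14].

INTERFACE

Orientations are given as a rotation vector (axis times angle).
In Python, from workcell import env gives the robot as it stands.
- The arm moves only by the tool run_rows, called after "Emit:" by a JSON object that holds its "method" and its "body". Schema: {"type":"object","properties":{"motion":{"type":"array","items":{"type":"number"},"minItems":5,"maxItems":40},"only":{"type":"string"},"quiet":{"type":"boolean"},"lines":{"type":"string"}},"required":["motion"],"additionalProperties":false}. motion is one flat list of numbers that holds 1 to 8 rows one after another, with no inner brackets; each row has 5 numbers: dx, dy, dz in mm, then a turn about the tool's z in rad, then the finger opening in mm; each row shifts and turns the commanded pose from where the row before left it, along the tool's axes as they then stand; what a row does not reach is not made up. A row lasts 1/12 s, in which the tool goes at most 41.7 mm and 0.125 rad, less where a joint would pass 70% of its speed; a pose out of reach is approached as far as the arm can. The fingers move at their own pace and stop on an object; the grip force is fixed at half the most. Time passes only in rows, so rows that do not move let the fingers close. The tool returns the time, the measured TCP pose, the force, the opening and the grip force at its end. only (a regular expression) keeps the lines of the reply that match it, lines (a string "A,B") keeps lines A to B, and quiet returns only ok. Input that does not fit is refused with a message, and nothing moves.
- env.read_state(): the state, without advancing time (a new reading comes with each control period).
- env.snapshot(name): name is "scene" or "top"; returns a dict with "frame" (400x640x3 uint8, blue, green, red), "z_map" (400x640 float32, mm along the optical axis (not along the pixel's ray), 0 where there is no reading), "K" (3x3 intrinsics, pixels), "world_from_camera" (4x4, takes a point from camera to world coordinates). Camera axes: x right, y up, looking along -z (the intrinsics and any distortion apply to the point x, -y, -z); pixel columns grow to the right and rows downward; lengths in mm; the calibration is good to about 2 mm. A picture is of the moment at which its call begins.
- env.finish_job(): hands the job in; it is judged then, once.
The state is a dict: "t": time; "qpos": joint angles; "dq": joint speeds; "joint_efforts": joint torques, N m; "tool_pos": TCP position; "tool_rot": TCP orientation; "wrist_force": force on the tool from outside, world axes, zero at the start; "torque": the same for the moment, N m; "gripper_width": finger opening in mm; "grip_force": force on a finger pad.
Only numpy, scipy, OpenCV 4.12 (cv2) and the standard library are available. Lean on these libraries where they do the work, as an engineer would, in place of code of your own. Each camera call takes 0.05 s, during which the arm holds its last target. There are 200 camera calls.

## Working session

There is one attempt and no reset: what is moved stays moved. The work goes in short steps, Python scripts to look and compute and a tool call to move; the robot and the scene stay as the last step left them, time stands still between calls to the robot, and variables do not carry over. Pictures are saved under pics/ and viewed, at most 10 in all, crops included, and the job is handed in when it is done.

```bash
ls; mkdir -p pics
```

Run:
```python
from workcell import env
import cv2,numpy as np
s=env.read_state();print(s['t'],s['tool_pos'],s['tool_rot'],s['gripper_width'])
for n in("scene","top"):
    d=env.snapshot(n);np.savez('/tmp/%s.npz'%n,**d);cv2.imwrite('pics/%s0.png'%n,d['frame']);print(n,d['K'],d['world_from_camera'],(d['z_map']>0).mean(),[k for k in d])
```

```text
pics
workcell.py
0.0 [ 203.39730266 -537.2242051   204.63775361] [-3.08859056e+00 -5.64894741e-01  1.54710042e-04] 94.30168893506169
scene [[382.76469101   0.         322.82384079]
 [  0.         382.76469101 198.15812042]
 [  0.           0.           1.        ]] [[-2.21310580e-01 -8.34494892e-01  5.04618571e-01  9.42515245e+02]
 [ 9.75201672e-01 -1.88410430e-01  1.16117222e-01  8.26238855e+01]
 [-1.82382675e-03  5.17802844e-01  8.55498035e-01  6.74075983e+02]
 [ 0.00000000e+00  0.00000000e+00  0.00000000e+00  1.00000000e+00]] 0.99580859375 ['frame', 'z_map', 'K', 'world_from_camera']
top [[467.26926193   0.         318.21996813]
 [  0.         467.26926193 188.72542506]
 [  0.           0.           1.        ]] [[ 2.48674253e-02  9.82735815e-01 -1.83335563e-01  3.80973951e+02]
 [-9.99621613e-01  2.66009099e-02  7.00164820e-03 -1.12901786e+01]
 [ 1.17576632e-02  1.83092078e-01  9.83025457e-01  9.52171347e+02]
 [ 0.00000000e+00  0.00000000e+00  0.00000000e+00  1.00000000e+00]] 0.99604296875 ['frame', 'z_map', 'K', 'world_from_camera']
```

View pics/scene0.png

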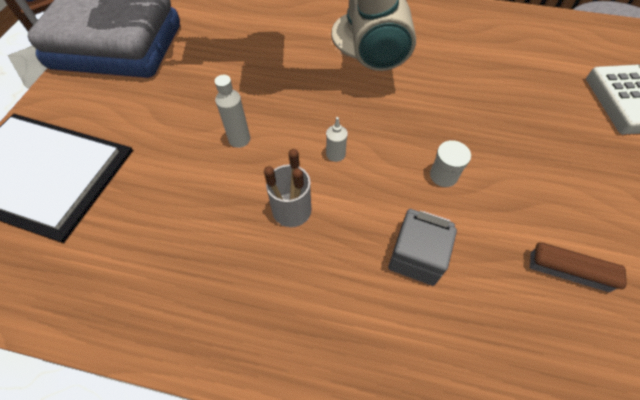

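View pics/top0.png

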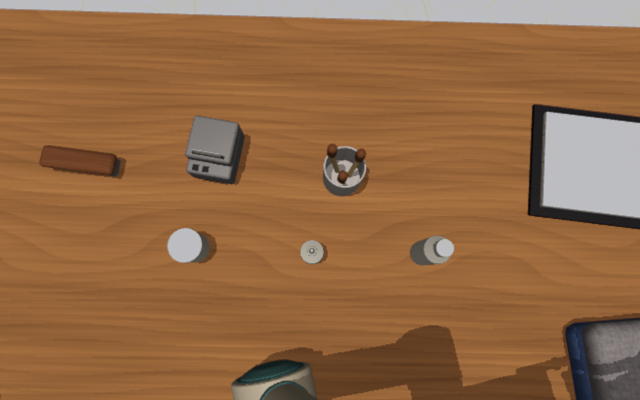

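The scene picture shows the bottle at (336,145), cup (290,195) and printer (424,245). In the top picture the bottle is at (312,252), the cup at (344,172), the printer at (215,150), the jar at (186,246) and the tall bottle at (436,250).

Create h.py:
```python
import numpy as np,cv2
def cloud(d):
    K=d['K'];T=d['world_from_camera'];z=d['z_map'];v,u=np.mgrid[:400,:640]
    P=np.stack([(u-K[0,2])/K[0,0]*z,-(v-K[1,2])/K[1,1]*z,-z],-1)
    return P@T[:3,:3].T+T[:3,3]
def ray(d,u,v):
    K=d['K'];T=d['world_from_camera'];r=T[:3,:3]@[(u-K[0,2])/K[0,0],-(v-K[1,2])/K[1,1],-1]
    return T[:3,3],r/np.linalg.norm(r)
def plane(d,u,v,z):
    o,r=ray(d,u,v);return o+r*(z-o[2])/r[2]
def tri(a,b):
    (o1,r1),(o2,r2)=a,b
    s=np.linalg.lstsq(np.stack([r1,-r2],1),o2-o1,rcond=None)[0]
    p,q=o1+s[0]*r1,o2+s[1]*r2;return (p+q)/2,np.linalg.norm(p-q)
```

Run:
```python
from h import *
D={n:dict(np.load(f'/tmp/{n}.npz')) for n in('scene','top')}
seed={'top':dict(bottle=(312,252),cup=(344,172),printer=(215,135),jar=(186,246),tall=(440,250)),'scene':dict(bottle=(336,147),cup=(290,205),printer=(424,240),jar=(448,165),tall=(235,120))}
for n,d in D.items():
    P=cloud(d);tab=P[(abs(P[...,2])<15)&(d['z_map']>0)];print(n,'table z',np.median(tab[:,2]))
    N,L=cv2.connectedComponents((P[...,2]>12).astype(np.uint8))
    for k,(u,v) in seed[n].items():
        m=(L==L[v,u]) if L[v,u] else None
        if m is None: print(k,'none');continue
        Q=P[m];h=np.percentile(Q[:,2],99.5)
        print(n,k,m.sum(),'lo',np.percentile(Q[:,:2],1,0).round(),'hi',np.percentile(Q[:,:2],99,0).round(),'top',h.round(1))
        if k=='printer':
            q=Q[(Q[:,2]>75)&(Q[:,2]<95),:2].astype(np.float32);print('  rect>75',cv2.minAreaRect(q)); print('  rect all',cv2.minAreaRect(Q[:,:2].astype(np.float32)))
        if k=='cup':
            q=Q[(Q[:,2]>92)&(Q[:,2]<106),:2].astype(np.float32);print('  rim',len(q),cv2.minEnclosingCircle(q),(q.min(0)+q.max(0))/2)
        if k=='bottle':
            q=Q[(Q[:,2]>50)&(Q[:,2]<76),:2].astype(np.float32);print('  shoulder',len(q),cv2.minEnclosingCircle(q))
            q=Q[Q[:,2]>90];print('  nozzle',len(q),q.mean(0) if len(q) else 0)
        if k=='jar': print('  jartop',cv2.minEnclosingCircle(Q[Q[:,2]>70,:2].astype(np.float32)))
a,b=ray(D['scene'],337,118),ray(D['top'],312,251);print('nozzle tip tri',tri(a,b))
c=[(D['scene']['frame'],336,140),(D['top']['frame'],312,252),(D['top']['frame'],215,150),(D['top']['frame'],344,170)]
cv2.imwrite('pics/crops.png',np.hstack([cv2.resize(f[y-40:y+40,x-40:x+40],(200,200),interpolation=0) for f,x,y in c]))
```

```text
scene table z -0.47974197243479466
scene bottle 642 lo [417. -27.] hi [451.  14.] top 674.1
  shoulder 263 ((429.4507751464844, -7.3501081466674805), 21.791730880737305)
  nozzle 56 [476.10203373   1.23899719 151.56182876]
scene cup 2384 lo [ 549. -101.] hi [626. -26.] top 169.4
  rim 323 ((585.9766235351562, -65.45359802246094), 40.62499237060547) [586.3862   -63.631275]
scene printer 3586 lo [573. 141.] hi [684. 236.] top 113.2
  rect>75 ((637.6253051757812, 190.0931854248047), (89.87461853027344, 84.59044647216797), 81.07659149169922)
  rect all ((760.9323120117188, 165.39657592773438), (93.11934661865234, 388.10260009765625), 78.9868392944336)
scene jar 1241 lo [405. 198.] hi [465. 258.] top 674.1
  jartop ((672.6333618164062, 161.66110229492188), 281.2173156738281)
scene tall 1474 lo [ 422. -247.] hi [ 460. -204.] top 491.4
top table z -0.10391380301996378
top bottle 439 lo [405. -29.] hi [447.  12.] top 952.2
  shoulder 217 ((426.3046569824219, -8.332389831542969), 21.85108184814453)
  nozzle 63 [422.99090738  -8.44590949 152.01843897]
top cup 1318 lo [ 545. -103.] hi [622. -27.] top 168.7
  rim 232 ((584.747802734375, -65.8780517578125), 40.047000885009766) [584.3716  -65.59627]
top printer 3170 lo [563. 140.] hi [677. 237.] top 113.8
  rect>75 ((635.1679077148438, 188.92311096191406), (90.09452056884766, 85.75235748291016), 81.29961395263672)
  rect all ((516.287353515625, 134.82638549804688), (375.94384765625, 131.54966735839844), 27.912433624267578)
top jar 1116 lo [401. 196.] hi [461. 257.] top 952.2
  jartop ((408.445556640625, 123.83045196533203), 137.88511657714844)
top tall 989 lo [ 408. -244.] hi [ 455. -205.] top 952.2
nozzle tip tri (array([424.29097947,  -8.20937985, 110.82931023]), np.float64(1.5749316987809185))
```

View pics/crops.png

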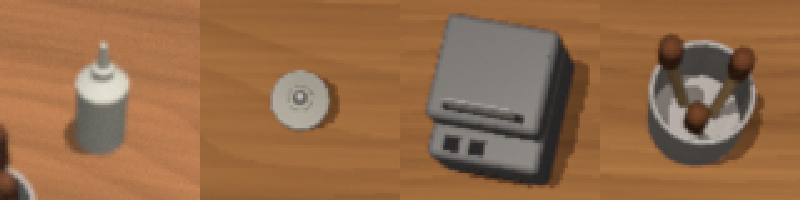

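The crops show a clean view of the nozzle tip, the printer's top plate with its step on the robot side, and the cup rim. The measurements agree: the tip triangulates to 111 mm, the rim radius is 40 mm, and the printer–cup distance is 260 mm at 81°. That puts the bottle at about (427.5, -8) and the target at about (605, 63). I'll grip along the printer's x axis.

Create go.py:
```python
import sys,numpy as np
from scipy.spatial.transform import Rotation as R
from workcell import env
s=env.read_state();M=R.from_rotvec(s['tool_rot']).as_matrix()
x,y,z,yaw=map(float,sys.argv[1:5])
w=np.arctan2(M[1,1],M[0,1]);d=M.T@(np.array([x,y,z])-s['tool_pos'])
print('t',s['t'],'pos',s['tool_pos'].round(1),'tilt',M[2,2].round(4),'d tool',d.round(1),'turn',round(-(np.radians(yaw)-w),4),'w',round(s['gripper_width'],1),'grip',s['grip_force'],s['wrist_force'].round(1))
```

```text
(no output)
```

Emit:
{"method": "run_rows", "body": {"motion": [0, 0, -5, -0.12, 94, 0, 0, -5, -0.12, 94, 0, 0, -5, -0.12, 94, 0, 0, -5, -0.12, 94, 0, 0, -5, -0.12, 94, 0, 0, -5, -0.12, 94, 0, 0, -5, -0.12, 94, 0, 0, -5, -0.12, 94]}}

```text
t: 0.77
tool_pos: [203.4, -537.5, 245.2]
tool_rot: [-2.474, -1.935, -0.001]
wrist_force: [-0.5, -0.7, 0.3]
gripper_width: 94.1
grip_force: 0.0
```

Emit:
{"method": "run_rows", "body": {"motion": [0, 0, 0, -0.1, 94, 0, 0, 0, 0, 94]}}

```text
t: 0.93
tool_pos: [203.5, -537.7, 245.4]
tool_rot: [-2.379, -2.052, -0.0]
wrist_force: [-0.1, -0.1, 1.3]
gripper_width: 94.1
grip_force: 0.0
```

```bash
python3 go.py 427.5 -8 200 -8.7
```

```text
t 0.9333 pos [ 203.5 -537.7  245.4] tilt -1.0 d tool [556.8 143.8  45.5] turn 0.0045 w 94.1 grip 0.0 [-0.1 -0.1  1.3]
```

Emit:
{"method": "run_rows", "body": {"motion": [35, 9, 0, 0, 94, 35, 9, 0, 0, 94, 35, 9, 0, 0, 94, 35, 9, 0, 0, 94, 35, 9, 0, 0, 94, 35, 9, 0, 0, 94, 35, 9, 0, 0, 94, 35, 9, 0, 0, 94], "quiet": true}}

```text
ok
```

Emit:
{"method": "run_rows", "body": {"motion": [35, 9, 0, 0, 94, 35, 9, 0, 0, 94, 35, 9, 0, 0, 94, 35, 9, 0, 0, 94, 35, 9, 0, 0, 94, 35, 9, 0, 0, 94, 35, 9, 0, 0, 94, 30, 9, 0, 0, 94], "quiet": true}}

```text
ok
```

Emit:
{"method": "run_rows", "body": {"motion": [0, 0, 0, 0, 94, 0, 0, 0, 0, 94]}}

```text
t: 2.43
tool_pos: [428.2, -9.2, 245.0]
tool_rot: [-2.378, -2.052, 0.002]
wrist_force: [0.8, 0.2, -0.3]
gripper_width: 94.0
grip_force: 0.0
```

```bash
python3 go.py 427.5 -8 31 -8.7
```

```text
t 2.4333 pos [428.2  -9.2 245. ] tilt -1.0 d tool [  1.2  -0.6 214. ] turn 0.0047 w 94.0 grip 0.0 [ 0.8  0.2 -0.3]
```

Emit:
{"method": "run_rows", "body": {"motion": [1, 0, 30, 0, 94, 0, 0, 30, 0, 94, 0, 0, 30, 0, 94, 0, 0, 30, 0, 94, 0, 0, 30, 0, 94, 0, 0, 30, 0, 94, 0, 0, 24, 0, 94, 0, 0, 10, 0, 94], "quiet": true}}

```text
ok
```

Emit:
{"method": "run_rows", "body": {"motion": [0, 0, 0, 0, 94, 0, 0, 0, 0, 94]}}

```text
t: 3.27
tool_pos: [427.8, -10.5, 31.2]
tool_rot: [-2.383, -2.046, 0.002]
wrist_force: [0.8, -0.1, 0.5]
gripper_width: 93.8
grip_force: 0.0
```

```bash
python3 go.py 427.5 -8 31 -8.7
```

```text
t 3.2667 pos [427.8 -10.5  31.2] tilt -1.0 d tool [ 2.5 -0.7  0.2] turn 0.0002 w 93.8 grip 0.0 [ 0.8 -0.1  0.5]
```

Emit:
{"method": "run_rows", "body": {"motion": [0, 0, 0, 0, 20, 0, 0, 0, 0, 20, 0, 0, 0, 0, 20, 0, 0, 0, 0, 20, 0, 0, 0, 0, 20, 0, 0, 0, 0, 20, 0, 0, 0, 0, 20, 0, 0, 0, 0, 20]}}

```text
t: 3.93
tool_pos: [428.1, -9.2, 31.5]
tool_rot: [-2.38, -2.05, 0.001]
wrist_force: [-1.3, 1.0, 0.8]
gripper_width: 44.1
grip_force: 0.6
```

Emit:
{"method": "run_rows", "body": {"motion": [0, 0, 0, 0, 20, 0, 0, 0, 0, 20, 0, 0, 0, 0, 20, 0, 0, -10, 0, 20, 0, 0, -20, 0, 20, 0, 0, -25, 0, 20, 0, 0, -25, 0, 20, 0, 0, -15, 0, 20]}}

```text
t: 4.6
tool_pos: [429.6, -9.5, 128.4]
tool_rot: [2.379, 2.048, 0.003]
wrist_force: [-0.1, -0.5, -0.8]
gripper_width: 43.6
grip_force: 30.0
```

Emit:
{"method": "run_rows", "body": {"motion": [0, 0, 0, 0, 20, 0, 0, 0, 0, 20]}}

```text
t: 4.77
tool_pos: [428.8, -9.4, 126.5]
tool_rot: [2.38, 2.049, 0.001]
wrist_force: [-0.5, 0.3, -2.2]
gripper_width: 43.6
grip_force: 30.0
```

```bash
python3 go.py 604.8 62.9 125 -8.7
```

Run:
```python
from workcell import env
import cv2
d=env.snapshot('scene');cv2.imwrite('pics/s1.png',d['frame'])
```

```text
t 4.7667 pos [428.8  -9.4 126.5] tilt -1.0 d tool [ 97.6 163.3   1.8] turn 0.0029 w 43.6 grip 29.999387502030004 [-0.5  0.3 -2.2]
```

View pics/s1.png

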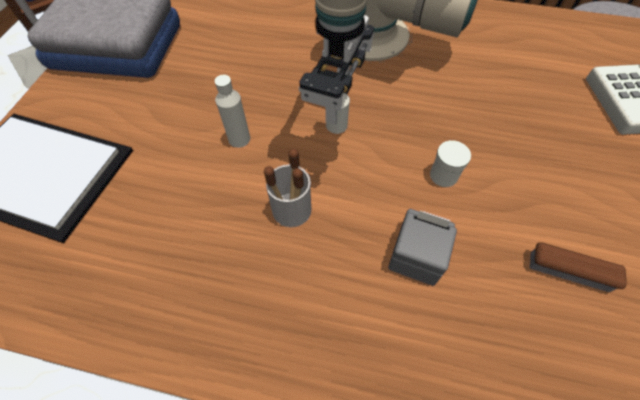

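The picture shows the bottle hanging upright in the fingers at (337,115), clear of the worktop.

Emit:
{"method": "run_rows", "body": {"motion": [8, 12, 0, 0, 20, 12, 20, 0, 0, 20, 13, 22, 0, 0, 20, 13, 23, 0, 0, 20, 13, 23, 0, 0, 20, 13, 22, 0, 0, 20, 12, 20, 0, 0, 20, 8, 12, 0, 0, 20], "quiet": true}}

```text
ok
```

Emit:
{"method": "run_rows", "body": {"motion": [4, 8, 0, 0, 20, 0, 0, 0, 0, 20, 0, 0, 0, 0, 20]}}

```text
t: 5.73
tool_pos: [602.2, 61.7, 124.9]
tool_rot: [-2.379, -2.049, 0.004]
wrist_force: [0.2, -0.5, -0.5]
gripper_width: 43.7
grip_force: 30.0
```

```bash
python3 go.py 604.8 62.9 31 -8.7
```

```text
t 5.7333 pos [602.2  61.7 124.9] tilt -1.0 d tool [ 1.6  2.7 93.9] turn 0.0033 w 43.7 grip 29.999483876890736 [ 0.2 -0.5 -0.5]
```

Emit:
{"method": "run_rows", "body": {"motion": [2, 3, 10, 0, 20, 0, 0, 20, 0, 20, 0, 0, 20, 0, 20, 0, 0, 18, 0, 20, 0, 0, 12, 0, 20, 0, 0, 8, 0, 20, 0, 0, 2, 0, 20, 0, 0, 0, 0, 20]}}

```text
t: 6.4
tool_pos: [605.4, 62.8, 35.9]
tool_rot: [-2.38, -2.049, 0.002]
wrist_force: [-0.3, -0.1, -0.8]
gripper_width: 43.8
grip_force: 30.0
```

Emit:
{"method": "run_rows", "body": {"motion": [0, 0, 0, 0, 20, 0, 0, 0, 0, 20]}}

```text
t: 6.57
tool_pos: [607.0, 63.0, 37.5]
tool_rot: [2.38, 2.049, 0.002]
wrist_force: [1.3, -0.6, -1.6]
gripper_width: 43.3
grip_force: 30.0
```

```bash
python3 go.py 604.8 62.9 31.5 -8.7
```

Run:
```python
from workcell import env
import cv2,numpy as np
for n in('scene','top'):
    d=env.snapshot(n);cv2.imwrite(f'pics/{n}2.png',d['frame'])
```

```text
t 6.5667 pos [607.   63.   37.5] tilt -1.0 d tool [-0.4 -2.1  6. ] turn 0.0027 w 43.3 grip 29.999450310424436 [ 1.3 -0.6 -1.6]
```

View pics/scene2.png

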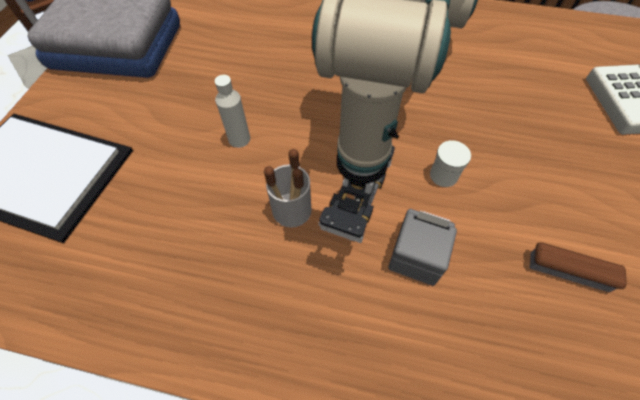

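The gripper is between the cup and the printer at about (345,225), with nothing disturbed. Next I lower it in small steps and watch the force.

Emit:
{"method": "run_rows", "body": {"motion": [0, 0, 1.5, 0, 20, 0, 0, 1.5, 0, 20, 0, 0, 1, 0, 20, 0, 0, 0, 0, 20]}}

```text
t: 7.0
tool_pos: [606.0, 63.1, 32.2]
tool_rot: [-2.38, -2.05, 0.001]
wrist_force: [-0.1, 0.1, -1.3]
gripper_width: 43.6
grip_force: 30.0
```

Emit:
{"method": "run_rows", "body": {"motion": [0, 0, 0.5, 0, 20, 0, 0, 0.5, 0, 20, 0, 0, 0, 0, 20]}}

```text
t: 7.25
tool_pos: [606.2, 63.1, 31.5]
tool_rot: [2.381, 2.05, -0.0]
wrist_force: [0.1, -0.5, -1.2]
gripper_width: 43.7
grip_force: 30.0
```

```bash
python3 go.py 604.8 62.9 31.5 -8.7
```

```text
t 7.25 pos [606.2  63.1  31.5] tilt -1.0 d tool [-0.4 -1.4  0. ] turn 0.0029 w 43.7 grip 29.99981545821356 [ 0.1 -0.5 -1.2]
```

Still no contact (about −1.2 N is the bottle's weight), so I lower further.

Emit:
{"method": "run_rows", "body": {"motion": [0, 0, 0.5, 0, 20, 0, 0, 0.5, 0, 20, 0, 0, 0, 0, 20, 0, 0, 0, 0, 20], "only": "pos|wrist"}}

```text
tool_pos: [606.2, 63.1, 31.5]
wrist_force: [-1.6, 0.0, 4.9]
```

Emit:
{"method": "run_rows", "body": {"motion": [0, 0, 0.5, 0, 20, 0, 0, 0.5, 0, 20, 0, 0, 0, 0, 20, 0, 0, 0, 0, 20], "only": "pos|wrist"}}

```text
tool_pos: [606.2, 63.1, 31.4]
wrist_force: [-3.4, -0.4, 10.8]
```

It's on the worktop, with force rising to 11 N. I ease off slightly, open and retreat upward.

Emit:
{"method": "run_rows", "body": {"motion": [0, 0, -1, 0, 20, 0, 0, 0, 0, 20, 0, 0, 0, 0, 60, 0, 0, 0, 0, 94, 0, 0, 0, 0, 94, 0, 0, 0, 0, 94, 0, 0, 0, 0, 94, 0, 0, 0, 0, 94]}}

```text
t: 8.58
tool_pos: [606.2, 63.1, 30.2]
tool_rot: [-2.381, -2.05, 0.0]
wrist_force: [0.1, -0.4, 0.5]
gripper_width: 80.3
grip_force: 0.0
```

Emit:
{"method": "run_rows", "body": {"motion": [0, 0, 0, 0, 94, 0, 0, -15, 0, 94, 0, 0, -30, 0, 94, 0, 0, -40, 0, 94, 0, 0, -40, 0, 94, 0, 0, -40, 0, 94, 0, 0, -30, 0, 94, 0, 0, 0, 0, 94], "quiet": true}}

```text
ok
```

Emit:
{"method": "run_rows", "body": {"motion": [0, -35, 0, 0, 94, 0, -35, 0, 0, 94, 0, -35, 0, 0, 94, 0, -35, 0, 0, 94, 0, -35, 0, 0, 94, 0, -35, 0, 0, 94, 0, -35, 0, 0, 94, 0, 0, 0, 0, 94]}}

```text
t: 9.92
tool_pos: [356.4, 100.0, 224.4]
tool_rot: [-2.376, -2.049, 0.007]
wrist_force: [-0.1, -0.1, -0.8]
gripper_width: 93.8
grip_force: 0.0
```

Run:
```python
from h import *
from workcell import env
D={n:env.snapshot(n) for n in('scene','top')}
for n,d in D.items():
    cv2.imwrite(f'pics/{n}3.png',d['frame']);P=cloud(d)
    for k,x,y,a,b,r in(('bottle',605,63,50,76,40),('nozzle',605,63,90,125,30),('cup',585,-66,92,106,60)):
        m=(np.hypot(P[...,0]-x,P[...,1]-y)<r)&(P[...,2]>a)&(P[...,2]<b)
        q=P[m];print(n,k,m.sum(),cv2.minEnclosingCircle(q[:,:2].astype(np.float32)),q[:,2].max() if len(q) else 0)
    m=(np.hypot(P[...,0]-630,P[...,1]-190)<90)&(P[...,2]>75)&(P[...,2]<95);print(n,cv2.minAreaRect(P[m][:,:2].astype(np.float32)))
```

```text
scene bottle 305 ((606.8436889648438, 64.8041000366211), 22.120027542114258) 75.92725163400598
scene nozzle 70 ((607.8216552734375, 64.28721618652344), 7.915834903717041) 115.16519988022367
scene cup 327 ((586.1005249023438, -65.19059753417969), 40.247093200683594) 105.80899026116731
scene ((637.6614379882812, 190.2374725341797), (90.44549560546875, 84.3500747680664), 81.3700180053711)
top bottle 242 ((605.3180541992188, 64.11194610595703), 22.120765686035156) 75.9606898896235
top nozzle 51 ((604.726806640625, 63.43218994140625), 8.558398246765137) 116.06762364184067
top cup 232 ((584.2661743164062, -65.53314208984375), 39.98785400390625) 105.96043847242981
top ((634.8934936523438, 189.16946411132812), (90.4600830078125, 85.44178771972656), 80.65327453613281)
```

View pics/scene3.png

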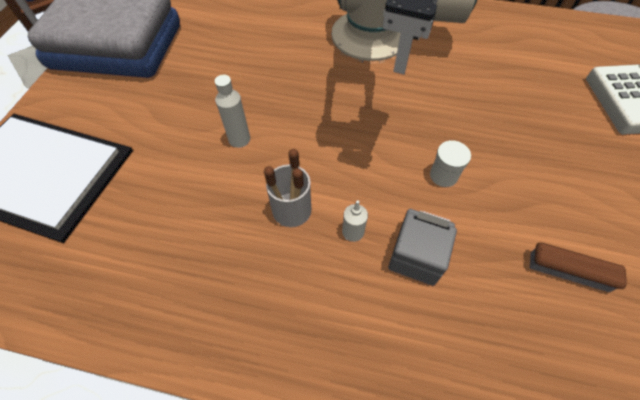

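The bottle stands upright at (355,222), between the unmoved cup and printer. It measures (606, 64), within 2 mm of the target, and the tip is at 115 mm above the body's centre.

Emit:
{"method": "run_rows", "body": {"motion": [0, 0, 0, 0, 94, 0, 0, 0, 0, 94, 0, 0, 0, 0, 94], "lines": "1,2"}}

```text
t: 10.27
tool_pos: [365.1, 99.3, 225.2]
```

```bash
python3 -c "
from workcell import env
print(env.finish_job())"
```

```text
the job is handed in; nothing more can be done
None
```

The bottle stands upright about 2 mm from the midpoint between printer and cup, which the cameras show unmoved. It was lowered onto the worktop before release, and the job was handed in at about 10 s; the judge gave no result.

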